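Clamp a spice jar in the leaning rack

ROBOT

A 7-joint arm with a two-finger parallel gripper is mounted at the origin on a cart in front of the work surface, level with it; the furniture and walls round the work are solid. World frame = base frame: x ahead of the robot, y to its left, z up, the work surface at z = 0. Lengths are in m, angles in rad, forces in N, time in s.
With the tool pointing down it reaches from about 0.4 to 0.85 m from the base axis. Payload 4.5 kg.
Tool frame: the origin (TCP) lies midway between the tips of the shut fingers; the grasp point (between the pads) lies 19 mm behind it (arm.pinch_z is the distance from the TCP to the grasp point, in m); z points along the fingers, y is the line along which they close (so a half turn about z gives the same grasp; the last joint's range is limited). The gripper opens to 85 mm and grips with 20 to 120 N. Pads are 22 mm wide; open, the fingers measure 114 mm over their backs; the gripper's body (76 mm by 85 mm) begins 54 mm behind the grasp point. The pads swing forward as they close: fully open they stand 13 mm farther back than shut.
Start: joints at [-1.096, 0.689, -0.195, 1.565, 0.157, 0.902, -0.215], TCP at [0.267, 0.565, 0.231] pointing down, gripper open.
Joint ranges: [-3.01, 3.01], [-0.46, 2.08], [-1.47, 1.51], [0.13, 2.56], [-1, 4.14], [0.04, 2.09], [-2.66, 2.66]. Speed limits (rad/s): [2.57, 2.57, 3.14, 3.14, 3.14, 3.14, 3.14].

INTERFACE

Orientations are given as a rotation vector (axis times angle).
In Python, from bench import arm gives the robot as it stands.
- The arm moves only by the tool carry_out, never from a script. Its argument "commands" is a list of rows, each a list of 4 numbers: the shift along the tool's x, y, z in units of 40 mm (1.0 is 40 mm), then the turn about the tool's z in units of 6 degrees (1.0 is 6 degrees). In form: [[tx, ty, tz, spin], ...]. A call has exactly 10 rows; each row shifts and turns the commanded pose from where the row before left it, along the tool's axes as they then stand; what a row does not reach is not made up. A row lasts 1/12 s, in which the tool goes at most 41.7 mm and 7.16 degrees, less where a joint would pass 70% of its speed; a pose out of reach is approached as far as the arm can. A call is refused whole if a number of a shift passes 1 or a number of a turn 1, either way. A call with a gripper value outside its range is refused whole. "jaw" is the opening, from 0 (shut) to 1 (fully open), set as the call begins (left out, the last holds). The fingers move at their own pace and stop on an object; the grip force is fixed at half the most. Time passes only in rows, so rows that do not move let the fingers close, or fill a call up. It gives the time, the measured TCP pose, the force, the opening and the grip force at its end, in the units of the state.
- arm.read_state(): the state, without advancing time (a new reading comes with each control period).
- arm.camera(name): name is "scene" or "top"; returns a dict with "image" (480x640x3 uint8, red, green, blue), "fx", "fy", "cx", "cy" (pixels), "R" (3x3) and "t" (3): a world point X has camera coordinates R X + t. Camera axes: x right, y down, z forward; pixel columns grow to the right and rows downward; lengths in m; the calibration is good to about 2 mm. A picture is of the moment at which its call begins. There is no depth.
- arm.sign_off(): hands the job in; it is judged then, once.
The state is a dict: "time": time; "joints": joint angles; "joint_vel": joint speeds; "effort": joint torques, N m; "eef_pos": TCP position; "tool_rot": TCP orientation; "ft_force": force on the tool from outside, world axes, zero at the start; "torque": the same for the moment, N m; "grip_width": finger opening in m; "grasp_force": force on a finger pad.
Only numpy, scipy, OpenCV 4.12 (cv2) and the standard library are available. Lean on these libraries where they do the work, as an engineer would, in place of code of your own. Each camera call takes 0.05 s, during which the arm holds its last target. There are 200 camera calls.

TASK

Take the spice jar with the orange-and-cream label and stand it on the sloping ledge of the small wooden rack, leaning back against the slats between the two jaws. Let go of it, then slide the rack's jaw along by its red tab until the jar is held snugly between the jaw and the sprung pad of the far stop: squeeze only gently, stopping once you feel the pad give. Leave the other two spice jars standing where they are.

Things in the scene. Friction and masses are not known exactly. Their poses are not given: they have to be found in the camera images.
- spice_2: the jar to clamp: upright glass spice jar, 41 mm diameter, 105 mm tall, about 0.11 kg, dark brown cap, orange-and-cream label; origin at the centre of its foot, z up its axis. It stands upright on the worktop at the start, at any of three places
- spice_0: bystander: same shape of jar, dark brown cap, navy-blue label; origin at the centre of its foot
- spice_1: bystander: same shape of jar, black cap, black label with green leaves; origin at the centre of its foot
- rack: wooden leaning jar rack, fixed to the worktop, foot board 135 x 215 x 12 mm; origin on the worktop under it, x to its back, y along it (left seen from its front), z up. A jar on its sloping ledge leans 34 degrees back (jar axis (0.559, 0, 0.829) in this frame) on two slats. Slats and jaws reach 56 mm up the jar; its upper 45 mm stays free to grip
- ledge (a point): point on the ledge half way along the rack, at (-30, 0, 38) mm of the rack frame: the centre of a jar's foot when it stands properly. The ledge runs along the rack's y; a jar may stand anywhere along it between the jaws
- jaw: the sliding jaw, black, at the rack's +y end, frame parallel to the rack's. It slides along -y to close (115 mm travel) and stays where left: friction of about 9 N, which comes on top of the clamping force. Its flat rubber face that meets the jar is the plane y = -5 mm of its frame
- tab (a point): middle of the upper half of the jaw's red push tab (at -76, 6, 95 mm of the jaw frame): upright tab 22 mm along x, 14 mm along y (its +y face is 7 mm from this point), from 38 to 110 mm above the worktop, in front of the ledge; pinch it across y or push its +y face
- far_end (a point): middle of the rack's -y end, at (-30, -107, 38) mm of the rack frame. Near it is the far stop, an aluminium bracket clipped on at a place that differs and is not measured: its sprung rubber pad faces +y, at rest somewhere between y = -65 and -35 mm of the rack frame. The pad gives 16 mm along y, starting at 1.5 N, bottoming at 9.5 N
Not all that is in view belongs to the job. What is shaped like the spice_2 but turquoise is not meant.

How it is judged:
On the way, in this order (a step that is already met when the one before it is completed fails the run):
1. the jar stands on the ledge leaning back, and the fingers have let go of it (x of spice_2 in the frame of rack between -0.042 and -0.018 m and z of spice_2 in the frame of rack between 0.028 and 0.048 m and angle between spice_2's own z axis and vertical between 0.47 and 0.735 rad and contact force between the fingers and spice_2 below 0.1 N), for 0.2 s.
2. the jaw presses the jar (contact force between jaw and spice_2 above 2 N), for 0.2 s.
At the end, for the whole second after the job is handed in: The jar with the orange-and-cream label stands at rest on the ledge (foot centre within 12 mm across the ledge and 10 mm in height of its proper place, anywhere along it), leaning 27 to 42 degrees, and the jaw, left by itself, still presses it with more than 2 N (x of spice_2 in the frame of rack between -0.042 and -0.018 m and z of spice_2 in the frame of rack between 0.028 and 0.048 m and angle between spice_2's own z axis and vertical between 0.47 and 0.735 rad and contact force between jaw and spice_2 above 2 N and linear speed of spice_2 below 0.02 m/s); the robot touches nothing.
It fails at once if the jar is squeezed by the jaw with more than 15 N (contact force between jaw and spice_2 above 15 N).
It fails at once if another spice jar is shifted more than 25 mm or tipped (distance of any of spice_0, spice_1 from where it was at the start of the episode above 0.025 m or angle between any of spice_0, spice_1's own z axis and vertical above 0.4 rad).
It also fails if it takes over 72 s, if anything falls off the work surface, if the arm or the gripper's body presses on something with over 40 N, if the wrist force passes 120 N, or if a joint passes its speed limit or range.

## Working session

There is one attempt and no reset: what is moved stays moved. The work goes in short steps, Python scripts to look and compute and a tool call to move; the robot and the scene stay as the last step left them, time stands still between calls to the robot, and variables do not carry over. Pictures are saved under pics/ and viewed, at most 10 in all, crops included, and the job is handed in when it is done.

Besides the shell and the picture viewer there is one more tool, called after "Call:" by a JSON object that holds its "fn" and its "kwargs", one argument or row to a line. carry_out: Moves the arm, as the interface text tells. Its arguments: {"type":"object","properties":{"commands":{"type":"array","items":{"type":"array","items":{"type":"number"}}},"jaw":{"type":"number"}},"required":["commands"]}

```bash
mkdir -p pics; ls; python3 - <<'E'
from bench import arm
import cv2,numpy as np
for n in("scene","top"):
    c=arm.camera(n); cv2.imwrite(f"pics/{n}0.png",c["image"][:,:,::-1]); print(n,c["fx"],c["cx"],c["cy"],np.round(c["R"],3).tolist(),np.round(c["t"],3))
    np.savez(f"pics/{n}0.npz",**c)
s=arm.read_state(); print(s, arm.pinch_z)
E
```

```text
pics
scene 569.3589653929578 323.5101410024808 241.36717943971078 [[-0.522, -0.853, -0.002], [-0.408, 0.251, -0.877], [0.749, -0.457, -0.48]] [0.091 0.259 0.961]
top 580.2759554281072 309.32212967907606 231.4766608064307 [[0.005, -1.0, 0.017], [-0.998, -0.006, -0.057], [0.057, -0.017, -0.998]] [-0.108  0.376  1.303]
{'time': 0.1, 'joints': array([-1.0961978 ,  0.68990983, -0.19452107,  1.56626863,  0.15726908,
        0.90250452, -0.21510992]), 'joint_vel': array([-1.28018857e-04, -2.58722163e-03,  5.29180546e-05, -3.50853825e-03,
        5.30802517e-04,  6.96676431e-04,  1.64935869e-03]), 'effort': array([-3.93173425e-03, -5.40603447e+01, -1.27168212e+00, -1.58984953e+01,
        9.35035001e-03,  4.34759364e-03, -8.74838655e-07]), 'eef_pos': array([0.26644064, 0.56469641, 0.23055058]), 'tool_rot': array([-6.86673702e-01, -3.06534824e+00,  2.63969641e-03]), 'ft_force': array([-0.66270762,  0.19805838,  0.48856496]), 'torque': array([-0.00724512,  0.01540923, -0.02774875]), 'grasp_force': 0.0, 'grip_width': 0.0857665605308359} 0.0187
```

View pics/scene0.png

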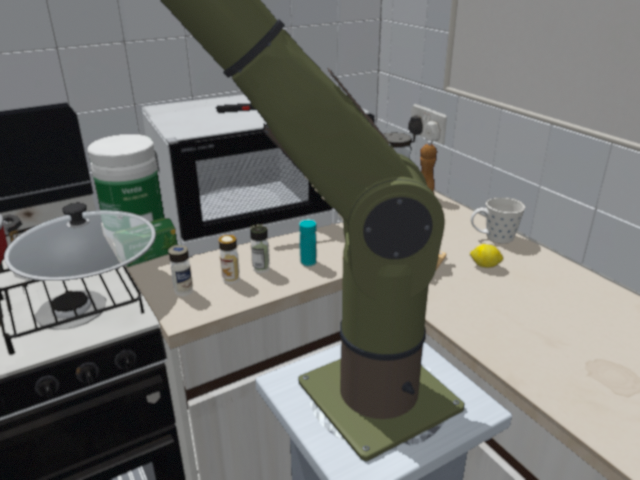

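View pics/top0.png

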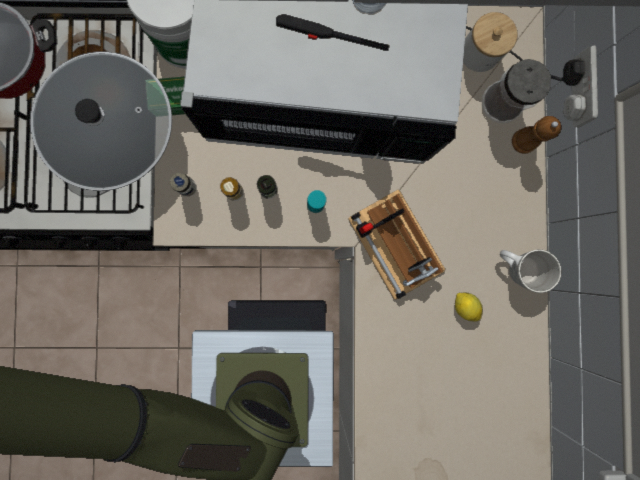

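The scene view shows four jar shapes: navy label at (181,268), orange/cream at (229,258), black/green at (260,248) and turquoise at (308,243). In the top view they are at (181,184), (231,187), (267,186) and (317,201). The rack is near (397,248), with its red tab at (366,228). The one at (229,258) fits the description, so I'll confirm it in an enlarged crop.

```bash
cat > h.py <<'E'
import numpy as np,cv2
def load(n): return dict(np.load(f"pics/{n}.npz"))
def ray(c,u,v):
    d=c["R"].T@np.array([(u-c["cx"])/c["fx"],(v-c["cy"])/c["fy"],1]); return -c["R"].T@c["t"],d
def onz(c,u,v,z):
    o,d=ray(c,u,v); return o+d*(z-o[2])/d[2]
def proj(c,X):
    p=c["R"]@np.array(X)+c["t"]; return np.array([c["fx"]*p[0]/p[2]+c["cx"],c["fy"]*p[1]/p[2]+c["cy"]])
E
python3 - <<'E'
from h import *
s=load("scene0");t=load("top0")
a=cv2.resize(s["image"][215:300,160:330],None,fx=4.6,fy=4.6,interpolation=cv2.INTER_CUBIC)[:,:782]
cv2.imwrite("pics/c1.png",a[:,:,::-1])
b=cv2.resize(t["image"][185:305,340:460],None,fx=5,fy=5,interpolation=cv2.INTER_CUBIC)
cv2.imwrite("pics/c2.png",b[:,:,::-1])
E
```

```text
(no output)
```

View pics/c1.png

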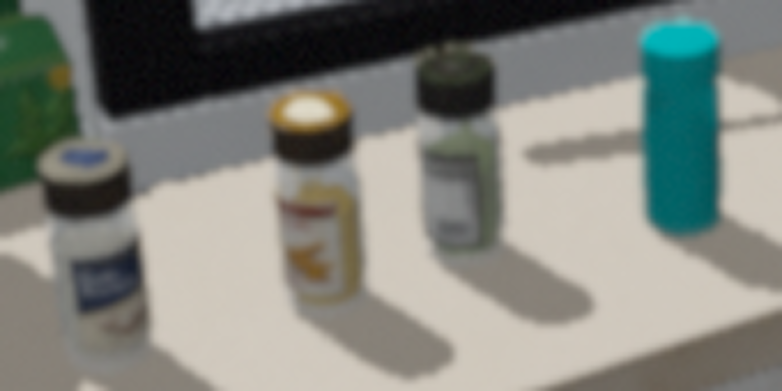

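View pics/c2.png

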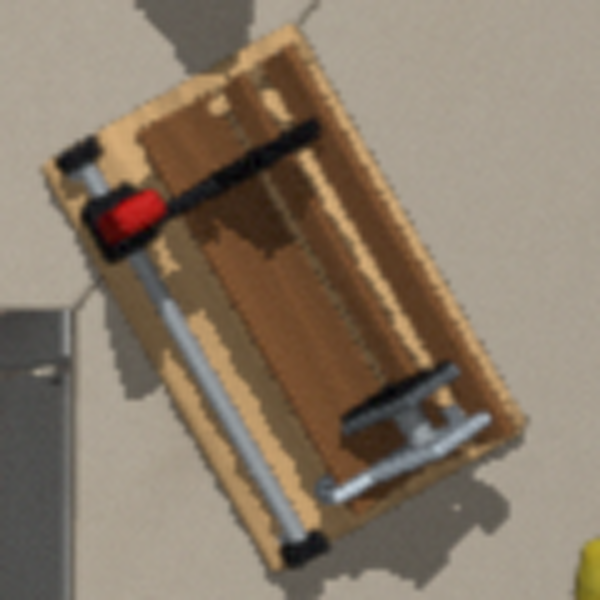

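The crop confirms it: the second jar from the left (229,258) has the orange-and-cream label and brown cap. In the second crop the rack's front is lower-left, with the jaw and red tab at its upper-left (+y) end and the sprung pad at its lower-right end.

```bash
python3 - <<'E'
from h import *
s=load("scene0");t=load("top0")
print("cam",np.round(-t["R"].T@t["t"],3))
C=lambda x,y:(340+x/5-.4,185+y/5-.4)
A=onz(t,*C(45,168),.012);B=onz(t,*C(278,572),.012);print("front",A,B,np.linalg.norm(A-B))
ey=(A-B)/np.linalg.norm(A-B);ey[2]=0;ex=np.array([ey[1],-ey[0],0]);yaw=np.arctan2(ex[1],ex[0]);print("yaw",np.degrees(yaw))
O=(A+B)/2+ex*.0675;O[2]=0;print("O",O)
loc=lambda X:np.round(np.array([(X-O)@ex,(X-O)@ey])*1e3,1)
for nm,p,z in[("Tcorner",(295,30),.012),("Rcorner",(525,420),.012),("Tc@90",(295,30),.09)]:print(nm,loc(onz(t,*C(*p),z)))
hsv=cv2.cvtColor(t["image"],cv2.COLOR_RGB2HSV)
m=((hsv[...,0]<8)|(hsv[...,0]>172))&(hsv[...,1]>170)&(hsv[...,2]>80);m[:185]=0;m[305:]=0;m[:,:340]=0;m[:,460:]=0
ys,xs=np.nonzero(m);print("tab px",xs.mean(),ys.mean(),len(xs),xs.min(),xs.max(),ys.min(),ys.max())
for z in(.11,.095):print(z,loc(onz(t,xs.mean(),ys.mean(),z)))
for z in(.05,.07,.09):print("pad ends",z,loc(onz(t,*C(345,420),z)),loc(onz(t,*C(455,368),z)),"jaw blade",loc(onz(t,*C(170,208),z)),loc(onz(t,*C(315,128),z)))
for n,p,q in[("blue",(181,184),(181,268)),("or",(231,187),(229,258)),("blk",(267,186),(260,248)),("turq",(317,201),(308,243))]:
    X=onz(t,*p,.105);print(n,X,"reproj cap in scene",proj(s,X),"foot",proj(s,[X[0],X[1],0]))
E
```

```text
cam [ 0.301 -0.084  1.324]
front [ 0.40701794 -0.19453895  0.012     ] [ 0.22484901 -0.30004519  0.012     ] 0.2105162335837853
yaw -59.92199166719432
O [ 0.34976303 -0.30570278  0.        ]
Tcorner [ 63.2 103.3]
Rcorner [  64.4 -101.9]
Tc@90 [ 46.6 101.3]
tab px 367.13432835820896 226.91044776119404 67 362 372 223 231
0.11 [-53.9  67.4]
0.095 [-51.9  67.3]
pad ends 0.05 [-12.7 -57.5] [ 41.  -61.9] jaw blade [-32.7  61.5] [40.9 60.3]
pad ends 0.07 [-15.9 -55.5] [ 37.  -59.8] jaw blade [-35.6  61.7] [36.8 60.5]
pad ends 0.09 [-19.1 -53.5] [ 33.  -57.8] jaw blade [-38.5  61.8] [32.8 60.6]
blue [0.46952318 0.16699386 0.105     ] reproj cap in scene [181.25382728 249.62975929] foot [187.12709488 291.73887288]
or [0.46393887 0.06178958 0.105     ] reproj cap in scene [229.24952201 238.1405871 ] foot [233.03241679 279.25693108]
blk [ 0.46662219 -0.01404742  0.105     ] reproj cap in scene [260.44508485 229.16619595] foot [262.92910319 269.48026556]
turq [ 0.43553165 -0.11981814  0.105     ] reproj cap in scene [308.61300212 223.27599504] foot [309.24223778 263.05783521]
```

```bash
cat >> h.py <<'E'
from scipy.spatial.transform import Rotation as Ro
EX=np.array([.501,-.865,0]);EY=np.array([.865,.501,0]);O=np.array([.3608,-.3247,0])
def W(x,y,z): return O+EX*x/1e3+EY*y/1e3+np.array([0,0,z/1e3])
def go(arm,tgt):
    s=arm.read_state();R=Ro.from_rotvec(s["tool_rot"]).as_matrix()
    d=np.array(tgt)-s["eef_pos"]
    ty=R[:,1];a=np.degrees(np.arctan2(ty[1],ty[0]))
    print("t",round(s["time"],2),"tcp",np.round(s["eef_pos"],4),"rackloc",np.round([1e3*(s["eef_pos"]-O)@EX,1e3*(s["eef_pos"]-O)@EY],1),"units tool",np.round(R.T@d/.04,3),"tool y ang",round(a,1),"tilt z",np.round(R[:,2],3),"F",np.round(s["ft_force"],1))
E
python3 - <<'E'
from h import *
from bench import arm
go(arm,[.464,.062,.19])
E
```

```text
t 0.1 tcp [0.2664 0.5647 0.2306] rackloc [-816.6  364. ] units tool [-9.828 -9.258  1.03 ] tool y ang 64.7 tilt z [-0.001 -0.002 -1.   ] F [-0.7  0.2  0.5]
```

Call:
{"fn": "carry_out", "kwargs": {
  "commands": [
    [-0.7,-0.66,0,0],
    [-0.7,-0.66,0,0],
    [-0.7,-0.66,0,0],
    [-0.7,-0.66,0,0],
    [-0.7,-0.66,0,0],
    [-0.7,-0.66,0,0],
    [-0.7,-0.66,0,0],
    [-0.7,-0.66,0,0],
    [-0.7,-0.66,0,0],
    [-0.7,-0.66,0,0]
  ],
  "jaw": 1
}}

```text
time: 0.93
eef_pos: [0.4074, 0.2052, 0.2312]
tool_rot: [-0.686, -3.065, 0.0]
ft_force: [0.7, 0.4, 0.0]
grip_width: 0.0854
grasp_force: 0.0
```

Call:
{"fn": "carry_out", "kwargs": {
  "commands": [
    [-0.7,-0.66,0,0],
    [-0.7,-0.66,0,0],
    [-0.7,-0.66,0,0],
    [-0.7,-0.66,0,0],
    [0,0,0,0.96],
    [0,0,0,0.96],
    [0,0,0,0.96],
    [0,0,0,0.96],
    [0,0,0,0.96],
    [0,0,0,0.96]
  ]
}}

```text
time: 1.77
eef_pos: [0.4633, 0.0637, 0.2311]
tool_rot: [-1.573, -2.719, 0.0]
ft_force: [-0.1, -0.6, 0.5]
grip_width: 0.0856
grasp_force: 0.0
```

```bash
python3 - <<'E'
from h import *
from bench import arm
go(arm,[.464,.062,.067])
print(arm.read_state()["joints"].round(2))
E
```

```text
t 1.77 tcp [0.4633 0.0637 0.2311] rackloc [-284.6  283.2] units tool [-4.700e-02 -3.000e-03  4.102e+00] tool y ang 29.9 tilt z [-0.001  0.    -1.   ] F [-0.1 -0.6  0.5]
[-0.18  0.49 -0.08  2.03  0.06  0.63  0.22]
```

Call:
{"fn": "carry_out", "kwargs": {
  "commands": [
    [-0.04,0,0.5,0],
    [0,0,0.5,0],
    [0,0,0.5,0],
    [0,0,0.5,0],
    [0,0,0.5,0],
    [0,0,0.5,0],
    [0,0,0.5,0],
    [0,0,0.4,0],
    [0,0,0.2,0],
    [0,0,0,0]
  ]
}}

```text
time: 2.6
eef_pos: [0.4633, 0.0623, 0.0658]
tool_rot: [-1.565, -2.721, 0.003]
ft_force: [-1.3, -0.4, 0.6]
grip_width: 0.0857
grasp_force: 0.0
```

Call:
{"fn": "carry_out", "kwargs": {
  "commands": [
    [0,0,0,0],
    [0,0,0,0],
    [0,0,0,0],
    [0,0,0,0],
    [0,0,0,0],
    [0,0,0,0],
    [0,0,0,0],
    [0,0,0,0],
    [0,0,0,0],
    [0,0,0,0]
  ],
  "jaw": 0
}}

```text
time: 3.43
eef_pos: [0.4654, 0.0627, 0.0684]
tool_rot: [1.565, 2.721, 0.003]
ft_force: [0.4, 0.4, 5.6]
grip_width: 0.0392
grasp_force: 59.3
```

Call:
{"fn": "carry_out", "kwargs": {
  "commands": [
    [0,0,-0.3,0],
    [0,0,-0.5,0],
    [0,0,-0.7,0],
    [0,0,-0.7,0],
    [0,0,-0.7,0],
    [0,0,-0.7,0],
    [0,0,-0.7,0],
    [0,0,-0.2,0],
    [0,0,0,0],
    [0,0,0,0]
  ]
}}

```text
time: 4.27
eef_pos: [0.4638, 0.0622, 0.247]
tool_rot: [-1.566, -2.723, 0.0]
ft_force: [0.7, 0.0, -2.9]
grip_width: 0.0396
grasp_force: 60.3
```

```bash
python3 - <<'E'
from h import *
from bench import arm
for n in("scene","top"):
    c=arm.camera(n);np.savez(f"pics/{n}1.npz",**c)
    cv2.imwrite(f"pics/{n}1.png",c["image"][:,:,::-1])
go(arm,W(0,-5,190))
s=load("scene1")["image"]; print("tab at scene",proj(load("scene1"),W(-76,67,110)))
E
```

```text
t 4.37 tcp [0.4631 0.0621 0.2459] rackloc [-283.3  282.3] units tool [-7.073 -7.194  1.412] tool y ang 30.2 tilt z [-0.003 -0.001 -1.   ] F [-0.7  0.5 -1.4]
tab at scene [360.80810935 219.59684894]
```

View pics/scene1.png

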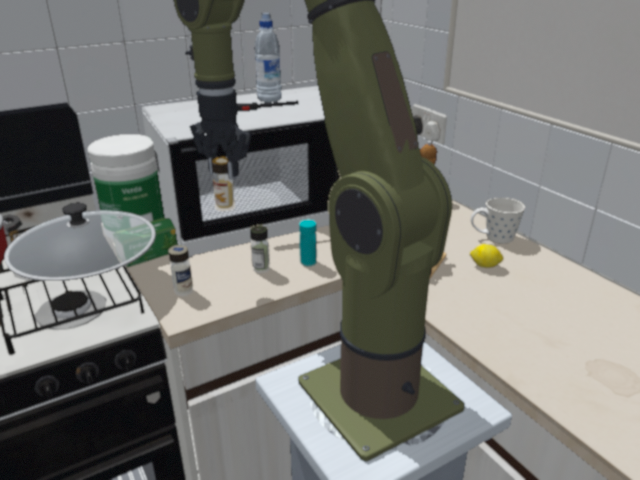

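The jar is lifted and hanging upright; only the top camera can see the rack, because the robot's base hides it in the scene view. Next I carry the jar over the ledge.

Call:
{"fn": "carry_out", "kwargs": {
  "commands": [
    [-0.4,-0.45,0,0],
    [-0.65,-0.7,0,0],
    [-0.7,-0.75,0,0],
    [-0.7,-0.75,0,0],
    [-0.7,-0.75,0,0],
    [-0.7,-0.75,0,0],
    [-0.7,-0.75,0,0],
    [-0.7,-0.75,0,0],
    [-0.65,-0.75,0,0],
    [-0.4,-0.5,0,0]
  ]
}}

```text
time: 5.2
eef_pos: [0.3496, -0.2979, 0.2457]
tool_rot: [-1.571, -2.717, 0.002]
ft_force: [2.1, -0.2, -1.6]
grip_width: 0.0397
grasp_force: 60.4
```

```bash
python3 - <<'E'
from h import *
from bench import arm
go(arm,W(-26,-5,125))
c=arm.camera("top");np.savez("pics/top2.npz",**c)
go(arm,W(-26,-5,125))
b=cv2.resize(c["image"][185:305,340:460],None,fx=5,fy=5,interpolation=cv2.INTER_CUBIC)
cv2.imwrite("pics/c3.png",b[:,:,::-1])
E
```

```text
t 5.2 tcp [ 0.3496 -0.2979  0.2457] rackloc [-28.8   3.8] units tool [-0.076 -0.211  3.018] tool y ang 29.9 tilt z [-0.003  0.    -1.   ] F [ 2.1 -0.2 -1.6]
t 5.25 tcp [ 0.3475 -0.3022  0.2457] rackloc [-26.1  -0.2] units tool [-2.000e-03 -1.030e-01  3.018e+00] tool y ang 29.5 tilt z [-0.004 -0.003 -1.   ] F [-2.1 -5.  -0.8]
```

View pics/c3.png

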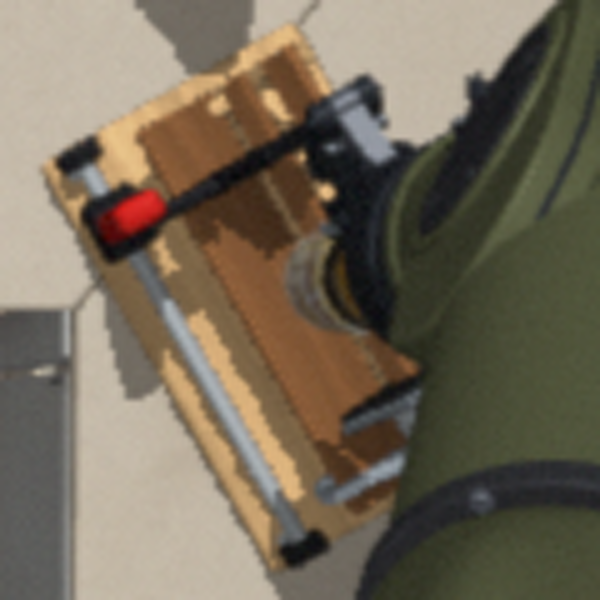

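The picture shows the jar held between the jaws over the ledge. I lower it most of the way and check the ledge edge numerically.

Call:
{"fn": "carry_out", "kwargs": {
  "commands": [
    [0,-0.05,0.3,0],
    [0,-0.05,0.5,0],
    [0,0,0.5,0],
    [0,0,0.5,0],
    [0,0,0.5,0],
    [0,0,0.4,0],
    [0,0,0.2,0],
    [0,0,0.1,0],
    [0,0,0,0],
    [0,0,0,0]
  ]
}}

```text
time: 6.08
eef_pos: [0.3491, -0.2962, 0.1273]
tool_rot: [-1.566, -2.723, -0.0]
ft_force: [-0.4, -0.4, -1.0]
grip_width: 0.0396
grasp_force: 60.5
```

```bash
python3 - <<'E'
from h import *
from bench import arm
go(arm,W(-26,-5,115))
t=load("top0");C=lambda x,y:(340+x/5-.4,185+y/5-.4)
loc=lambda X:np.round(np.array([(X-O)@EX,(X-O)@EY])*1e3,1)
for nm,p,z in[("ledge front",(140,130),.052),("",(215,265),.052),("",(320,455),.052),("seam",(225,100),.026),("seam",(380,360),.026),("seam70",(380,360),.07),("pad front edge",(345,405),.085),("",(450,360),.085)]:print(nm,z,loc(onz(t,*C(*p),z)))
E
```

```text
t 6.08 tcp [ 0.3491 -0.2962  0.1273] rackloc [-30.5   4.2] units tool [-0.114 -0.23   0.309] tool y ang 30.2 tilt z [-0.  0. -1.] F [-0.4 -0.4 -1. ]
ledge front 0.052 [-49.1  97.9]
 0.052 [-50.3  29.9]
 0.052 [-52.2 -65. ]
seam 0.026 [-5.2 91.2]
seam 0.026 [ -3.6 -44.5]
seam70 0.07 [-11.5 -40.7]
pad front edge 0.085 [-37.  -48.5]
 0.085 [ 11.9 -54.3]
```

Call:
{"fn": "carry_out", "kwargs": {
  "commands": [
    [-0.05,-0.1,0,0],
    [-0.05,-0.1,0.05,0],
    [0,0,0.05,0],
    [0,0,0.05,0],
    [0,0,0.05,0],
    [0,0,0.05,0],
    [0,0,0,0],
    [0,0,0,0],
    [0,0,0,0],
    [0,0,0,0]
  ]
}}

```text
time: 6.92
eef_pos: [0.3449, -0.3048, 0.1176]
tool_rot: [1.566, 2.721, -0.001]
ft_force: [0.9, -4.5, 1.0]
grip_width: 0.0396
grasp_force: 60.0
```

```bash
python3 - <<'E'
from h import *
from bench import arm
go(arm,W(-26,-5,115))
E
```

```text
t 6.92 tcp [ 0.3449 -0.3048  0.1176] rackloc [-25.2  -3.7] units tool [ 0.021 -0.031  0.064] tool y ang 30.2 tilt z [ 0.002 -0.002 -1.   ] F [ 0.9 -4.5  1. ]
```

Call:
{"fn": "carry_out", "kwargs": {
  "commands": [
    [0,0,0.05,0],
    [0,0,0.05,0],
    [0,0,0,0],
    [0,0,0,0],
    [0,0,0,0],
    [0,0,0,0],
    [0,0,0,0],
    [0,0,0,0],
    [0,0,0,0],
    [0,0,0,0]
  ]
}}

```text
time: 7.75
eef_pos: [0.3465, -0.3067, 0.1159]
tool_rot: [1.564, 2.715, -0.003]
ft_force: [0.1, -4.6, 27.2]
grip_width: 0.0395
grasp_force: 61.7
```

Call:
{"fn": "carry_out", "kwargs": {
  "commands": [
    [-0.08,0,0.02,0],
    [-0.08,0,0.02,0],
    [-0.08,0,0.02,0],
    [-0.08,0,0.03,0],
    [-0.08,0,0.03,0],
    [0,0,0,0],
    [0,0,0,0],
    [0,0,0,0],
    [0,0,0,0],
    [0,0,0,0]
  ]
}}

```text
time: 8.58
eef_pos: [0.3523, -0.3163, 0.1096]
tool_rot: [-1.565, -2.724, -0.002]
ft_force: [-1.1, 1.4, 16.4]
grip_width: 0.0392
grasp_force: 63.3
```

```bash
python3 - <<'E'
from h import *
from bench import arm
go(arm,W(-10,-5,111))
E
```

```text
t 8.58 tcp [ 0.3523 -0.3163  0.1096] rackloc [-11.5  -3.2] units tool [-0.038 -0.046 -0.036] tool y ang 30.2 tilt z [ 0.     0.001 -1.   ] F [-1.1  1.4 16.4]
```

Call:
{"fn": "carry_out", "kwargs": {
  "commands": [
    [-0.07,0,0.03,0],
    [-0.07,0,0.03,0],
    [-0.07,0,0.04,0],
    [-0.07,0,0.04,0],
    [-0.07,0,0.05,0],
    [0,0,0,0],
    [0,0,0,0],
    [0,0,0,0],
    [0,0,0,0],
    [0,0,0,0]
  ]
}}

```text
time: 9.42
eef_pos: [0.3605, -0.3296, 0.1022]
tool_rot: [1.564, 2.721, 0.001]
ft_force: [2.0, -1.3, 15.1]
grip_width: 0.0394
grasp_force: 67.1
```

```bash
python3 - <<'E'
from h import *
from bench import arm
go(arm,W(4,-5,103))
c=arm.camera("top");np.savez("pics/top3.npz",**c)
b=cv2.resize(c["image"][185:305,340:460],None,fx=5,fy=5,interpolation=cv2.INTER_CUBIC)
cv2.imwrite("pics/c4.png",b[:,:,::-1])
E
```

```text
t 9.42 tcp [ 0.3605 -0.3296  0.1022] rackloc [ 4.1 -2.7] units tool [ 0.004 -0.058 -0.021] tool y ang 30.2 tilt z [ 0.003 -0.001 -1.   ] F [ 2.  -1.3 15.1]
```

View pics/c4.png

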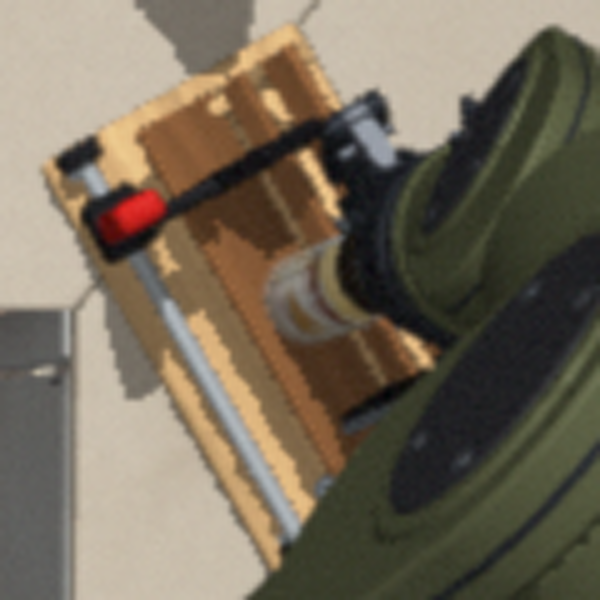

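The jar is swivelling in the grip and now leans about 20°. I carry on to full lean.

Call:
{"fn": "carry_out", "kwargs": {
  "commands": [
    [-0.07,0,0.04,0],
    [-0.07,0,0.05,0],
    [-0.07,0,0.05,0],
    [-0.06,0,0.05,0],
    [0,0,0,0],
    [0,0,0,0],
    [0,0,0,0],
    [0,0,0,0],
    [0,0,0,0],
    [0,0,0,0]
  ]
}}

```text
time: 10.3
eef_pos: [0.3659, -0.3392, 0.0942]
tool_rot: [1.565, 2.721, 0.001]
ft_force: [1.3, -3.0, 9.5]
grip_width: 0.0395
grasp_force: 67.4
```

Call:
{"fn": "carry_out", "kwargs": {
  "commands": [
    [-0.05,0,0.04,0],
    [-0.05,0,0.04,0],
    [-0.04,0,0.03,0],
    [0,0,0,0],
    [0,0,0,0],
    [0,0,0,0],
    [0,0,0,0],
    [0,0,0,0],
    [0,0,0,0],
    [0,0,0,0]
  ]
}}

```text
time: 11.13
eef_pos: [0.3684, -0.3436, 0.0896]
tool_rot: [1.565, 2.722, 0.001]
ft_force: [0.8, -2.3, 8.1]
grip_width: 0.0394
grasp_force: 67.4
```

```bash
python3 - <<'E'
from h import *
from bench import arm
go(arm,W(21,-5,90))
E
```

```text
t 11.13 tcp [ 0.3684 -0.3436  0.0896] rackloc [20.2 -2.9] units tool [-0.02  -0.052 -0.01 ] tool y ang 30.2 tilt z [ 0.002 -0.    -1.   ] F [ 0.8 -2.3  8.1]
```

Call:
{"fn": "carry_out", "kwargs": {
  "commands": [
    [0,0,0,0],
    [0,0,0,0],
    [0,0,0,0],
    [0,0,0,0],
    [0,0,0,0],
    [0,0,0,0],
    [0,0,0,0],
    [0,0,0,0],
    [0,0,0,0],
    [0,0,0,0]
  ],
  "jaw": 0.65
}}

```text
time: 11.97
eef_pos: [0.3674, -0.3438, 0.0888]
tool_rot: [-1.566, -2.723, -0.0]
ft_force: [0.8, 0.2, 0.1]
grip_width: 0.0554
grasp_force: 0.0
```

Call:
{"fn": "carry_out", "kwargs": {
  "commands": [
    [0,0,-0.1,0],
    [0,0,-0.2,0],
    [0,0,-0.3,0],
    [0,0,-0.5,0],
    [0,0,-0.6,0],
    [0,0,-0.6,0],
    [0,0,-0.6,0],
    [0,0,0,0],
    [0,0,0,0],
    [0,0,0,0]
  ]
}}

```text
time: 12.8
eef_pos: [0.3671, -0.3436, 0.205]
tool_rot: [-1.566, -2.723, 0.0]
ft_force: [-0.1, 0.3, 0.6]
grip_width: 0.0555
grasp_force: 0.0
```

Call:
{"fn": "carry_out", "kwargs": {
  "commands": [
    [0.2,0.2,0,0],
    [0.4,0.4,0,0],
    [0.4,0.4,0,0],
    [0.4,0.4,0,0],
    [0.4,0.4,0,0],
    [0.4,0.4,0,0],
    [0.3,0.2,0,0],
    [0,0,0,0],
    [0,0,0,0],
    [0,0,0,0]
  ],
  "jaw": 0
}}

```text
time: 13.63
eef_pos: [0.3996, -0.2094, 0.2044]
tool_rot: [-1.567, -2.722, 0.001]
ft_force: [-0.7, -0.3, 0.2]
grip_width: 0.0002
grasp_force: 0.0
```

```bash
python3 - <<'E'
from h import *
from bench import arm
go(arm,W(-76,95,150))
c=arm.camera("top");np.savez("pics/top4.npz",**c)
b=cv2.resize(c["image"][185:305,340:460],None,fx=5,fy=5,interpolation=cv2.INTER_CUBIC)
cv2.imwrite("pics/c5.png",b[:,:,::-1])
E
```

```text
t 13.63 tcp [ 0.3996 -0.2094  0.2044] rackloc [-80.3  91.3] units tool [-0.109  0.091  1.361] tool y ang 30.2 tilt z [-0.001  0.    -1.   ] F [-0.7 -0.3  0.2]
```

View pics/c5.png

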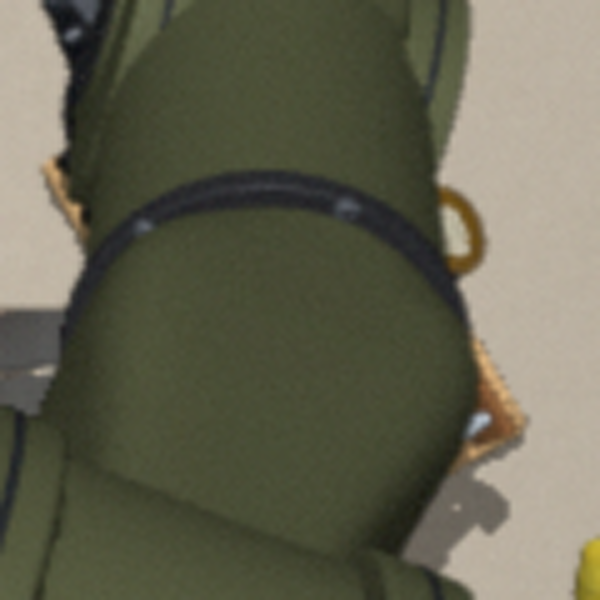

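```bash
python3 - <<'E'
from h import *
c=load("top4")
ctr=W(28.7,-3,125)
ax=np.array([.559*EX[0],.559*EX[1],.829]);u=EY;v=np.cross(ax,u)
P=np.array([proj(c,ctr+.0195*(np.cos(a)*u+np.sin(a)*v)) for a in np.linspace(0,6.28,60)])
P=(P-[340,185]+.4)*5
print("expected crop centre",(proj(c,ctr)-[340,185]+.4)*5,"extent",P.min(0),P.max(0))
E
```

```text
expected crop centre [443.93675933 231.35942193] extent [407.32507098 187.20900847] [480.01305705 275.8725177 ]
```

Call:
{"fn": "carry_out", "kwargs": {
  "commands": [
    [-0.05,0.1,0.3,0],
    [-0.05,0.1,0.4,0],
    [0,0,0.5,0],
    [0,0,0.5,0],
    [0,0,0.5,0],
    [0,0,0.5,0],
    [0,0,0.3,0],
    [0,0,0.1,0],
    [0,0,0,0],
    [0,0,0,0]
  ]
}}

```text
time: 14.52
eef_pos: [0.409, -0.2092, 0.0811]
tool_rot: [1.568, 2.722, -0.0]
ft_force: [0.2, 0.4, 0.3]
grip_width: -0.0001
grasp_force: 0.0
```

```bash
python3 - <<'E'
from h import *
from bench import arm
go(arm,W(-76,88,80))
E
```

```text
t 14.52 tcp [ 0.409  -0.2092  0.0811] rackloc [-75.8  99.6] units tool [ 0.005 -0.291  0.027] tool y ang 30.1 tilt z [ 0. -0. -1.] F [0.2 0.4 0.3]
```

The visible cap edge matches the predicted leaning pose to within about 1 px, so the jar is seated. The shut fingers are now behind the tab; I push.

Call:
{"fn": "carry_out", "kwargs": {
  "commands": [
    [0,-0.1,0,0],
    [0,-0.1,0,0],
    [0,-0.1,0,0],
    [0,-0.05,0,0],
    [0,-0.05,0,0],
    [0,-0.05,0,0],
    [0,-0.05,0,0],
    [0,-0.05,0,0],
    [0,0,0,0],
    [0,0,0,0]
  ]
}}

```text
time: 15.35
eef_pos: [0.3937, -0.218, 0.0816]
tool_rot: [1.559, 2.721, 0.007]
ft_force: [5.3, 6.3, 1.9]
grip_width: 0.0
grasp_force: 4.1
```

```bash
cat >> h.py <<'E'
def f(arm):
    go(arm,O); s=arm.read_state(); print("Fy rack",round(s["ft_force"]@EY,2),"Fx",round(s["ft_force"]@EX,2))
E
python3 -c "
from h import *
from bench import arm
f(arm)"
```

```text
t 15.35 tcp [ 0.3937 -0.218   0.0816] rackloc [-75.8  81.9] units tool [-1.88  -2.073  2.032] tool y ang 30.4 tilt z [ 0.007  0.001 -1.   ] F [5.3 6.3 1.9]
Fy rack 7.73 Fx -2.78
```

Call:
{"fn": "carry_out", "kwargs": {
  "commands": [
    [0,-0.08,0,0],
    [0,-0.08,0,0],
    [0,-0.08,0,0],
    [0,-0.08,0,0],
    [0,-0.08,0,0],
    [0,-0.08,0,0],
    [0,-0.08,0,0],
    [0,0,0,0],
    [0,0,0,0],
    [0,0,0,0]
  ]
}}

```text
time: 16.18
eef_pos: [0.3738, -0.2294, 0.0816]
tool_rot: [1.559, 2.722, 0.006]
ft_force: [5.0, 6.5, 2.9]
grip_width: -0.0002
grasp_force: 3.8
```

```bash
python3 -c "
from h import *
from bench import arm
f(arm)"
```

```text
t 16.18 tcp [ 0.3738 -0.2294  0.0816] rackloc [-75.9  59. ] units tool [-1.885 -1.498  2.035] tool y ang 30.4 tilt z [ 0.006  0.001 -1.   ] F [5.  6.5 2.9]
Fy rack 7.56 Fx -3.1
```

Call:
{"fn": "carry_out", "kwargs": {
  "commands": [
    [0,-0.05,0,0],
    [0,-0.05,0,0],
    [0,-0.05,0,0],
    [0,-0.04,0,0],
    [0,-0.04,0,0],
    [0,-0.04,0,0],
    [0,-0.04,0,0],
    [0,-0.04,0,0],
    [0,-0.04,0,0],
    [0,-0.04,0,0]
  ]
}}

```text
time: 17.02
eef_pos: [0.3599, -0.2375, 0.0816]
tool_rot: [1.557, 2.722, 0.008]
ft_force: [6.6, 8.0, 4.2]
grip_width: 0.0001
grasp_force: 5.1
```

Call:
{"fn": "carry_out", "kwargs": {
  "commands": [
    [0,-0.04,0,0],
    [0,-0.04,0,0],
    [0,-0.04,0,0],
    [0,-0.04,0,0],
    [0,-0.04,0,0],
    [0,-0.04,0,0],
    [0,-0.04,0,0],
    [0,-0.04,0,0],
    [0,0,0,0],
    [0,0,0,0]
  ]
}}

```text
time: 17.85
eef_pos: [0.3482, -0.2442, 0.0816]
tool_rot: [1.558, 2.722, 0.007]
ft_force: [6.1, 7.8, 4.0]
grip_width: -0.0003
grasp_force: 4.6
```

```bash
python3 -c "
from h import *
from bench import arm
f(arm)"
```

```text
t 17.85 tcp [ 0.3482 -0.2442  0.0816] rackloc [-76.   29.4] units tool [-1.89  -0.761  2.039] tool y ang 30.4 tilt z [ 0.007  0.001 -1.   ] F [6.1 7.8 4. ]
Fy rack 9.21 Fx -3.63
```

Call:
{"fn": "carry_out", "kwargs": {
  "commands": [
    [0,-0.03,0,0],
    [0,-0.03,0,0],
    [0,-0.03,0,0],
    [0,-0.03,0,0],
    [0,-0.03,0,0],
    [0,0,0,0],
    [0,0,0,0],
    [0,0,0,0],
    [0,0,0,0],
    [0,0,0,0]
  ]
}}

```text
time: 18.68
eef_pos: [0.343, -0.2472, 0.0816]
tool_rot: [1.558, 2.722, 0.007]
ft_force: [6.8, 7.3, 3.3]
grip_width: -0.0001
grasp_force: 4.7
```

```bash
python3 -c "
from h import *
from bench import arm
f(arm)"
```

```text
t 18.68 tcp [ 0.343  -0.2472  0.0816] rackloc [-76.   23.5] units tool [-1.892 -0.612  2.04 ] tool y ang 30.5 tilt z [ 0.007  0.001 -1.   ] F [6.8 7.3 3.3]
Fy rack 9.55 Fx -2.91
```

Call:
{"fn": "carry_out", "kwargs": {
  "commands": [
    [0,-0.02,0,0],
    [0,-0.02,0,0],
    [0,-0.02,0,0],
    [0,-0.02,0,0],
    [0,-0.02,0,0],
    [0,0,0,0],
    [0,0,0,0],
    [0,0,0,0],
    [0,0,0,0],
    [0,0,0,0]
  ]
}}

```text
time: 19.52
eef_pos: [0.3396, -0.2491, 0.0816]
tool_rot: [1.557, 2.722, 0.007]
ft_force: [6.5, 7.7, 4.3]
grip_width: 0.0002
grasp_force: 4.8
```

```bash
python3 -c "
from h import *
from bench import arm
f(arm)"
```

```text
t 19.52 tcp [ 0.3396 -0.2491  0.0816] rackloc [-76.   19.5] units tool [-1.892 -0.514  2.04 ] tool y ang 30.5 tilt z [ 0.007  0.001 -1.   ] F [6.5 7.7 4.3]
Fy rack 9.43 Fx -3.38
```

Call:
{"fn": "carry_out", "kwargs": {
  "commands": [
    [0,-0.02,0,0],
    [0,-0.02,0,0],
    [0,-0.02,0,0],
    [0,-0.02,0,0],
    [0,-0.02,0,0],
    [0,0,0,0],
    [0,0,0,0],
    [0,0,0,0],
    [0,0,0,0],
    [0,0,0,0]
  ]
}}

```text
time: 20.35
eef_pos: [0.3371, -0.2506, 0.0816]
tool_rot: [1.555, 2.723, 0.009]
ft_force: [7.9, 10.2, 4.2]
grip_width: -0.0004
grasp_force: 6.0
```

```bash
python3 -c "
from h import *
from bench import arm
f(arm)"
```

```text
t 20.35 tcp [ 0.3371 -0.2506  0.0816] rackloc [-76.   16.7] units tool [-1.892 -0.449  2.041] tool y ang 30.5 tilt z [ 0.008  0.002 -1.   ] F [ 7.9 10.2  4.2]
Fy rack 11.97 Fx -4.84
```

Call:
{"fn": "carry_out", "kwargs": {
  "commands": [
    [0,-0.02,0,0],
    [0,-0.02,0,0],
    [0,-0.02,0,0],
    [0,-0.02,0,0],
    [0,-0.02,0,0],
    [0,0,0,0],
    [0,0,0,0],
    [0,0,0,0],
    [0,0,0,0],
    [0,0,0,0]
  ]
}}

```text
time: 21.18
eef_pos: [0.3343, -0.2522, 0.0816]
tool_rot: [1.553, 2.723, 0.01]
ft_force: [8.1, 11.4, 5.3]
grip_width: 0.0001
grasp_force: 6.9
```

```bash
python3 -c "
from h import *
from bench import arm
f(arm)"
```

```text
t 21.18 tcp [ 0.3343 -0.2522  0.0816] rackloc [-76.   13.4] units tool [-1.891 -0.37   2.042] tool y ang 30.6 tilt z [ 0.009  0.002 -1.   ] F [ 8.1 11.4  5.3]
Fy rack 12.72 Fx -5.81
```

Call:
{"fn": "carry_out", "kwargs": {
  "commands": [
    [0,-0.02,0,0],
    [0,-0.02,0,0],
    [0,-0.02,0,0],
    [0,-0.02,0,0],
    [0,0,0,0],
    [0,0,0,0],
    [0,0,0,0],
    [0,0,0,0],
    [0,0,0,0],
    [0,0,0,0]
  ]
}}

```text
time: 22.02
eef_pos: [0.332, -0.2535, 0.0816]
tool_rot: [1.552, 2.723, 0.011]
ft_force: [9.8, 12.9, 4.3]
grip_width: -0.0001
grasp_force: 7.5
```

```bash
python3 -c "
from h import *
from bench import arm
f(arm)"
```

```text
t 22.02 tcp [ 0.332  -0.2535  0.0816] rackloc [-76.   10.7] units tool [-1.892 -0.306  2.043] tool y ang 30.6 tilt z [ 0.01   0.002 -1.   ] F [ 9.8 12.9  4.3]
Fy rack 14.88 Fx -6.23
```

The push force is about 6 N above the sliding friction, so the pad has given. I back off and clear out for a look.

Call:
{"fn": "carry_out", "kwargs": {
  "commands": [
    [0,0.05,0,0],
    [0,0.05,0,0],
    [0,0.1,0,0],
    [0,0.1,0,0],
    [0,0.2,0,0],
    [0,0.2,0,0],
    [0,0,-0.3,0],
    [0,0,-0.6,0],
    [0,0,-0.8,0],
    [0,0,-0.9,0]
  ]
}}

```text
time: 22.85
eef_pos: [0.3501, -0.2416, 0.1853]
tool_rot: [-1.564, -2.721, 0.0]
ft_force: [-0.0, -1.0, 0.0]
grip_width: -0.0002
grasp_force: 0.0
```

Call:
{"fn": "carry_out", "kwargs": {
  "commands": [
    [0,0,-0.8,0],
    [0.3,0.3,0,0],
    [0.5,0.6,0,0],
    [0.6,0.7,0,0],
    [0.6,0.7,0,0],
    [0.6,0.7,0,0],
    [0.6,0.7,0,0],
    [0.6,0.7,0,0],
    [0.6,0.7,0,0],
    [0.3,0.3,0,0]
  ]
}}

```text
time: 23.68
eef_pos: [0.4448, 0.0345, 0.2171]
tool_rot: [1.558, 2.728, 0.006]
ft_force: [0.6, 0.3, 0.4]
grip_width: -0.0
grasp_force: 0.0
```

```bash
python3 - <<'E'
from h import *
from bench import arm
f(arm)
c=arm.camera("top");np.savez("pics/top5.npz",**c)
b=cv2.resize(c["image"][150:310,160:470],None,fx=2.5,fy=2.5,interpolation=cv2.INTER_CUBIC)
cv2.imwrite("pics/c6.png",b[:,:,::-1])
E
```

```text
t 23.68 tcp [0.4448 0.0345 0.2171] rackloc [-268.7  252.6] units tool [-6.675 -6.392  5.395] tool y ang 30.5 tilt z [ 0.002  0.003 -1.   ] F [0.6 0.3 0.4]
Fy rack 0.63 Fx 0.03
```

View pics/c6.png

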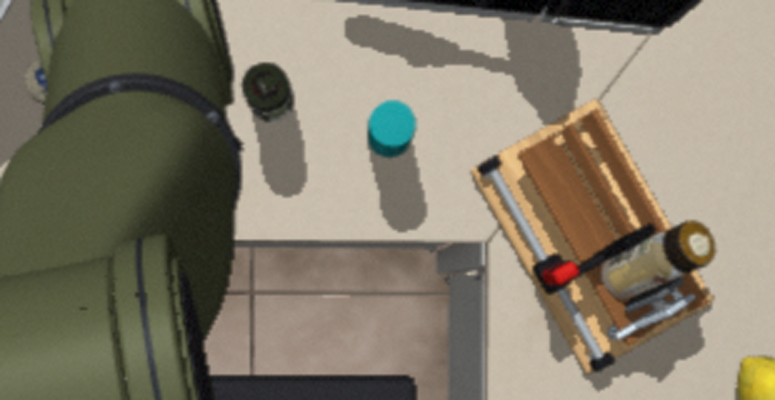

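The jar leans on the slats (crop 660,260), clamped between the jaw (tab at 565,275) and the pad, with the robot clear and the black-label jar undisturbed. I'm handing it in.

```bash
python3 -c "
from bench import arm
print(arm.sign_off())"
```

```text
the job is handed in; nothing more can be done
None
```

The orange-and-cream jar leans on the ledge, clamped between jaw and sprung pad at an estimated 5–6 N; the other two jars were not touched, and the job is handed in (no verdict was returned).

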